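# Dock the battery pack under the leaf spring

### The job

Dock the label printer's battery pack: with your fingertips press the pack firmly down on the dock's sprung floor so that it clears the bridge, and, keeping it pressed, push it along the track under the bridge and its leaf spring until it is fully home against the end wall. Then let go and move clear, leaving the pack held under the spring. Only press and push: do not lift or tip the pack, and leave everything else on the counter where it stands.

Things in the scene. Friction and masses are not known exactly. Their poses are not given: they have to be found in the camera images.
- dock: Charging dock fixed to the counter: open track, x -127 to +118 mm, 96 mm wide, 68 mm tall at its highest. Origin: on the table under the track. x points along the track the way the pack is pushed (open end to bridge to end wall), y across, z up. Low side rails (inner faces y = +-30 mm, tops z = 37 mm) guide the pack.
- bridge (a point): Middle of the lower front edge of the rigid aluminium bridge bar that spans the track, at dock (45, 0, 56) mm. The bar covers dock x 45 to 59, z 56 to 68 mm. The pack must pass under it.
- end_wall (a point): Point on the inner face of the end wall, at dock (100, 0, 46) mm. The wall's top is at z = 60 mm. The front of the pack touches this face when home.
- bed (a joint): Sprung steel floor of the track, 212 x 56 mm; sinks straight down, does not tilt. 0 = up (top at dock z = 30 mm), 0.012 m = down on its stop. With the pack on it a push of about 4 N starts it sinking, 11 N gives 8 mm, 14 N all 12 mm. It must sink more than 6 mm for the pack to pass the bridge; 8 to 11 mm is comfortable.
- leaf (a joint): Leaf spring, 34 mm wide, 35 mm long, hinged right behind the bridge bar and sloping down along the track. 0 = free; grows (rad) as the pack beneath pushes it up, to about 0.35 to 0.45 rad with the pack home. It presses on the pack with about 3 to 5 N.
- pack: Black battery pack lying loose on the sprung floor before the bridge, 120 (x) x 56 (y) mm, about 0.3 kg. Origin: centre of its underside; x to its front, along the track. Front block (x -20 to +60 mm) 32 mm tall with a grey top panel; rear 40 mm is a ribbed thumb ledge 18 mm tall, ending at an upright step 14 mm high. At the start its top is 6 mm above the bridge's underside.
- ledge (a point): Middle of the top of the pack's thumb ledge, at pack (-40, 0, 18) mm, 20 mm behind the step; dock z = 48 mm at the start. The place to press with closed fingertips, which can also push against the step. At dock x = 0 when home.
- front (a point): Middle of the pack's front face, at pack (60, 0, 16) mm. At dock x = 100 mm when home; 17 to 37 mm at the start.
- balm_jar: Bystander, leave alone: small lidded glass jar, 54 mm across, 42 mm tall. Origin: centre of its underside.
- slim_tin: Bystander, leave alone: flat closed metal tin, 87 x 52 x 20 mm. Origin: centre of its underside.
- weigh_cup: Bystander, leave alone: clear plastic cup, 66 mm across the rim, 65 mm tall. Origin: centre of its underside.
- grinder: Bystander, leave alone: dark metal grinder, 52 mm across, 38 mm tall. Origin: centre of its underside.
- jar_a: Bystander, leave alone: large glass herb jar with metal lid, 84 mm across, 138 mm tall, to the left. Origin: centre of its underside.
- jar_b: Bystander, leave alone: another such large jar, 84 mm across, 138 mm tall, to the right. Origin: centre of its underside.
- spatula: Bystander, leave alone: small spatula with blue handle, 170 mm long, lying on the table beyond the dock's end wall. Origin: middle of the tool.
Mind the look-alikes: they are no part of the job. What is shaped like the pack but orange or red is not meant.

How it is judged:
On the way, in this order (a step that is already met when the one before it is completed fails the run):
1. the pack is pressed down on the sprung floor (more than 5 mm) while its front is still before the bridge (value of joint bed above 0.005 m and x of front in the frame of dock below 0.049 m), for 0.05 s.
2. the pack has passed under the bridge and lifts the leaf spring (x of front in the frame of dock above 0.085 m and value of joint leaf above 0.15 rad), for 0.1 s.
At the end, for the whole second after the job is handed in: The pack's front is within 4 mm of the end wall, the pack lies straight and level in the track, at rest, let go, held down by the bridge (floor 4 to 9 mm down) with the leaf spring raised on its top (over 0.25 rad); every bystander within 20 mm of where it stood (x of front in the frame of dock between 0.096 and 0.104 m and value of joint bed between 0.004 and 0.009 m and value of joint leaf above 0.25 rad and angle between the x axis of pack and the x axis of dock, either way round below 0.06 rad and angle between pack's own z axis and vertical below 0.06 rad and linear speed of pack below 0.01 m/s and not (distance of any of balm_jar, slim_tin, weigh_cup, grinder, jar_a, jar_b, spatula from where it was at the start of the episode above 0.02 m)); the robot touches nothing.
It fails at once if the pack is lifted (its origin more than 8 mm above the raised floor) (z of pack in the frame of dock above 0.038 m).
It fails at once if the pack is tipped by more than 0.3 rad (angle between pack's own z axis and vertical above 0.3 rad).
It fails at once if a bystander is moved by more than 20 mm (distance of any of balm_jar, slim_tin, weigh_cup, grinder, jar_a, jar_b, spatula from where it was at the start of the episode above 0.02 m).
It also fails if it takes over 35 s, if anything falls off the work surface, if the arm or the gripper's body presses on something with over 40 N, if the wrist force passes 120 N, or if a joint passes its speed limit or range.

### The arm

A 6-joint arm with a two-finger parallel gripper is mounted at the origin on the work surface. World frame = base frame: x ahead of the robot, y to its left, z up, the work surface at z = 0. Lengths are in m, angles in rad, forces in N, time in s.
With the tool pointing down it reaches from about 0.325 to 0.9 m from the base axis. Payload 6.1 kg.
Tool frame: the origin (TCP) lies midway between the tips of the shut fingers; the grasp point (between the pads) lies 19 mm behind it; z points along the fingers, y is the line along which they close (so a half turn about z gives the same grasp; the last joint's range is limited). The gripper opens to 85 mm and grips with 20 to 120 N. Pads are 22 mm wide; open, the fingers measure 114 mm over their backs; the gripper's body (76 mm by 85 mm) begins 54 mm behind the grasp point. The pads swing forward as they close: fully open they stand 13 mm farther back than shut.
Start: joints at [1.095, 0.22, 1.526, -0, 1.395, -0.126], TCP at [0.214, 0.587, 0.231] pointing down, gripper open.
Joint ranges: [-2.98, 2.98], [-0.91, 2.08], [0.09, 2.57], [-1.24, 4.39], [0.2, 2.65], [-2.68, 2.68]. Speed limits (rad/s): [2.57, 2.57, 3.01, 3.14, 3.14, 3.14].

### API

Orientations are given as [roll, pitch, yaw] about the fixed x, y, z axes, in that order (R = Rz(yaw) Ry(pitch) Rx(roll)).
In Python, from plant import movep, move_l, set_joints, gripper_to, hold, inverse_kinematics, observe, get_image, get_calibration, Unreachable, job_done gives the robot as it stands. Calls block until the motion is done:
- movep(position, orientation): joint-space move of the TCP to a pose.
- move_l(position, feed=0.15, rotation=None, max_force=None): straight line of the TCP; rotation=None keeps the orientation; feed is the mean speed in m/s. With max_force (N) it stops when the force on the tool has changed by that much, and returns True; else False.
- set_joints(angles): joint-space move.
- gripper_to(opening, f_grip=None): finger opening in m; f_grip is the grip in N (None keeps the last); returns when the fingers have stopped.
- hold(seconds).
- inverse_kinematics(position, orientation): joint angles nearest the present ones, or None.
- observe(): the state.
- get_image(name): name is "side" or "top" or "wrist"; returns (picture, depth): 480x640x3 uint8, red, green, blue; 480x640 float32, m along the optical axis (not along the pixel's ray), 0 where there is no reading.
- get_calibration(name): a dict with "intrinsics" (3x3 intrinsics, pixels), "world_from_camera" (4x4, takes a point from camera to world coordinates). Camera axes: x right, y down, z forward; pixel columns grow to the right and rows downward; lengths in m; the calibration is good to about 2 mm. A picture is of the moment at which its call begins: read the wrist's pose just before it. get_calibration takes no time and is no camera call; for the wrist camera it gives the pose at the moment of the call.
A pose or a line that the arm cannot do raises Unreachable and nothing moves.
- job_done(): hands the job in; it is judged then, once.
The state is a dict: "time_s": time; "q": joint angles; "joint_velocities": joint speeds; "joint_torque": joint torques, N m; "eef_pos": TCP position; "tcp_rot": TCP orientation; "ft_force": force on the tool from outside, world axes, zero at the start; "torque": the same for the moment, N m; "opening": finger opening in m; "grasp_force": force on a finger pad.
Only numpy, scipy, OpenCV 4.12 (cv2) and the standard library are available. Lean on these libraries where they do the work, as an engineer would, in place of code of your own. Each camera call takes 0.05 s, during which the arm holds its last target. There are 200 camera calls.

## Working session

There is one attempt and no reset: what is moved stays moved. The work goes in short steps, each a Python script; the robot and the scene stay as the last script left them, time stands still between calls to the robot, and variables do not carry over. Pictures are saved under pics/ and viewed, at most 10 in all, crops included, and the job is handed in when it is done.

```bash
mkdir -p pics; ls; python3 - <<'E'
from plant import *
import cv2,numpy as np
for n in("top","side"):
    p,d=get_image(n); np.savez(f"pics/{n}0.npz",p=p,d=d,**{k:np.array(v) for k,v in get_calibration(n).items()})
    cv2.imwrite(f"pics/{n}0.png",p[...,::-1]); c=get_calibration(n); print(n,np.round(c["intrinsics"],1).tolist(),np.round(c["world_from_camera"],3).tolist())
print(observe())
E
```

```text
pics
top [[445.3, 0.0, 325.1], [0.0, 445.3, 240.8], [0.0, 0.0, 1.0]] [[-0.021, -0.995, 0.098, 0.451], [-1.0, 0.02, -0.013, 0.012], [0.011, -0.099, -0.995, 1.045], [0.0, 0.0, 0.0, 1.0]]
side [[501.8, 0.0, 318.6], [0.0, 501.8, 237.8], [0.0, 0.0, 1.0]] [[0.994, -0.075, 0.081, 0.454], [-0.108, -0.522, 0.846, -0.956], [-0.022, -0.85, -0.527, 0.677], [0.0, 0.0, 0.0, 1.0]]
{'time_s': 0.1, 'q': array([ 1.09489941e+00,  2.21155885e-01,  1.52753230e+00, -1.81294360e-05,
        1.39469031e+00, -1.26144627e-01]), 'joint_velocities': array([-0.0014578 , -0.00162999, -0.00378051, -0.00023406, -0.00091639,
       -0.00113913]), 'joint_torque': array([ 1.06512500e-03, -4.98241639e+01, -3.90546799e+01, -1.56297699e-05,
        5.64485294e-03, -3.93009964e-05]), 'eef_pos': array([0.21394312, 0.58664749, 0.23028445]), 'tcp_rot': array([-3.13981875e+00, -2.06976226e-04,  2.79184338e+00]), 'ft_force': array([-0.32821176, -0.53224237, -0.70991693]), 'torque': array([0.01660808, 0.00752362, 0.00560216]), 'grasp_force': 0.0, 'opening': 0.085357785826815}
```

View pics/top0.png

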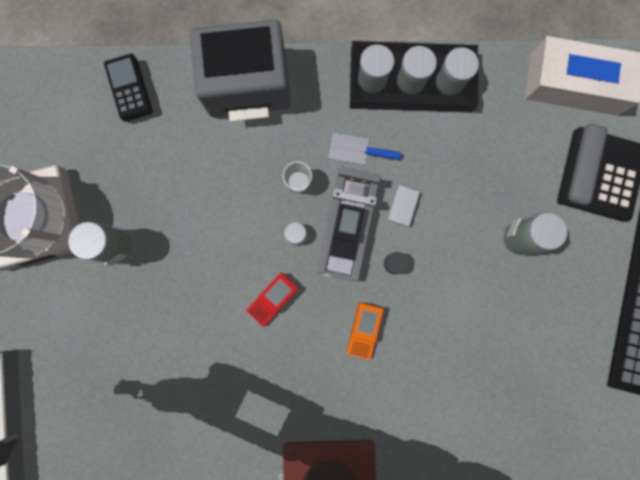

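View pics/side0.png

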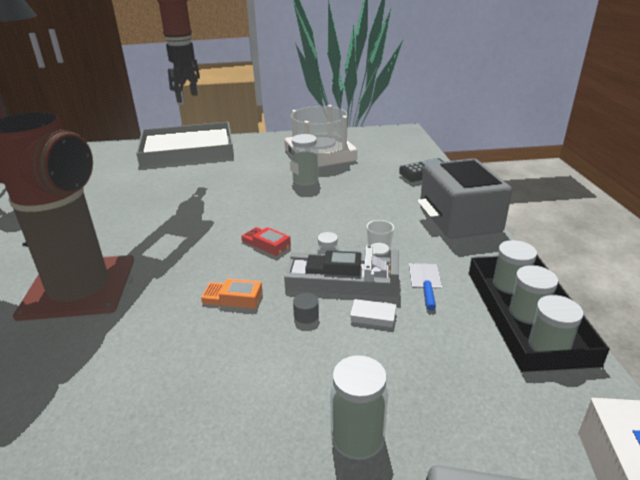

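The top view shows the black pack with its grey panel at about (347,228), in the grey dock. The dock runs from its open end at about (341,275) to the bridge at about (356,193) and the end wall at about (361,178).

Candidates for the pack:
- Black unit in the dock, (347,228): this one fits the description.
- Red look-alike, (272,300): not meant.
- Orange look-alike, (366,330): not meant.
- Black phone, (128,88): not meant.

Next is one close crop, plus a dock fit from depth.

```bash
cat > h.py <<'E'
import numpy as np,cv2
def cloud(d,K,T):
    v,u=np.mgrid[:480,:640]
    P=np.stack([(u-K[0,2])/K[0,0]*d,(v-K[1,2])/K[1,1]*d,d],-1)
    return P@T[:3,:3].T+T[:3,3]
E
python3 - <<'E'
from h import *
z=np.load("pics/top0.npz"); W=cloud(z["d"],z["intrinsics"],z["world_from_camera"])
c=z["p"][160:290,290:430,::-1]; cv2.imwrite("pics/crop1.png",cv2.resize(c,None,fx=4.5,fy=4.5,interpolation=cv2.INTER_CUBIC))
print("table z",np.median(W[300:350,430:480,2]))
m=np.zeros((480,640),bool); m[160:290,318:388]=1
m&=(W[...,2]>.022)&(W[...,2]<.09)
n,l,s,_=cv2.connectedComponentsWithStats(m.astype(np.uint8))
print(s.tolist())
k=1+np.argmax(s[1:,4]); q=W[l==k]
r=cv2.minAreaRect((q[:,:2]*1000).astype(np.float32)); print(r)
for v in range(168,284,4):
    print(v,[int(round(1000*x)) if x>.01 else 0 for x in W[v,318:390,2][::3]])
E
```

```text
table z -9.30357555195549e-06
[[0, 0, 640, 480, 302759], [318, 166, 63, 115, 4419], [385, 257, 3, 12, 22]]
((589.10986328125, -55.121856689453125), (96.04133605957031, 246.330322265625), 76.57101440429688)
168 [0, 0, 0, 0, 0, 0, 0, 59, 58, 61, 60, 59, 0, 0, 0, 0, 0, 0, 0, 0, 0, 0, 0, 0]
172 [0, 0, 0, 0, 0, 0, 0, 57, 63, 59, 59, 60, 61, 58, 64, 59, 58, 59, 0, 0, 0, 0, 0, 0]
176 [0, 0, 0, 0, 0, 0, 0, 38, 37, 43, 47, 51, 57, 58, 58, 60, 57, 60, 60, 59, 59, 0, 0, 0]
180 [0, 0, 0, 0, 0, 0, 0, 40, 37, 0, 30, 14, 24, 29, 35, 42, 50, 56, 56, 59, 57, 0, 0, 0]
184 [0, 0, 0, 0, 0, 0, 38, 36, 39, 29, 27, 50, 47, 44, 48, 46, 30, 18, 36, 37, 34, 0, 0, 0]
188 [0, 0, 0, 0, 0, 0, 35, 37, 41, 29, 32, 54, 50, 51, 56, 49, 29, 22, 35, 39, 0, 0, 0, 0]
192 [0, 0, 0, 0, 0, 0, 65, 66, 68, 66, 63, 60, 58, 58, 60, 59, 31, 35, 41, 37, 0, 0, 0, 0]
196 [0, 0, 0, 0, 0, 59, 68, 68, 69, 68, 69, 69, 67, 65, 70, 68, 29, 56, 56, 38, 0, 0, 0, 0]
200 [0, 0, 0, 0, 0, 37, 36, 39, 31, 32, 27, 59, 65, 66, 70, 66, 69, 69, 68, 67, 0, 0, 0, 0]
204 [0, 0, 0, 0, 0, 39, 33, 37, 63, 64, 61, 32, 30, 31, 31, 32, 38, 59, 65, 70, 0, 0,
[... 1024 characters left out ...]
38, 47, 48, 49, 46, 50, 46, 47, 48, 46, 38, 37, 40, 0, 0, 0, 0, 0, 0, 0, 0]
256 [0, 36, 33, 37, 30, 32, 44, 49, 49, 50, 49, 47, 48, 37, 38, 37, 0, 0, 0, 0, 0, 0, 0, 19]
260 [0, 34, 37, 35, 30, 28, 30, 28, 32, 28, 30, 30, 20, 37, 37, 0, 0, 0, 0, 0, 0, 0, 0, 36]
264 [0, 39, 34, 0, 30, 30, 30, 29, 30, 28, 30, 27, 34, 34, 37, 0, 0, 0, 0, 0, 0, 0, 0, 38]
268 [39, 37, 36, 34, 28, 30, 1045, 29, 30, 29, 30, 28, 38, 38, 35, 0, 0, 0, 0, 0, 0, 0, 0, 32]
272 [23, 37, 38, 33, 31, 34, 0, 0, 25, 30, 28, 13, 1045, 36, 0, 0, 0, 0, 0, 0, 0, 0, 0, 0]
276 [0, 0, 0, 0, 0, 0, 19, 32, 34, 33, 34, 36, 34, 38, 0, 0, 0, 0, 0, 0, 0, 0, 0, 0]
280 [0, 0, 0, 0, 0, 0, 0, 0, 0, 0, 0, 0, 0, 33, 0, 0, 0, 0, 0, 0, 0, 0, 0, 0]
```

View pics/crop1.png

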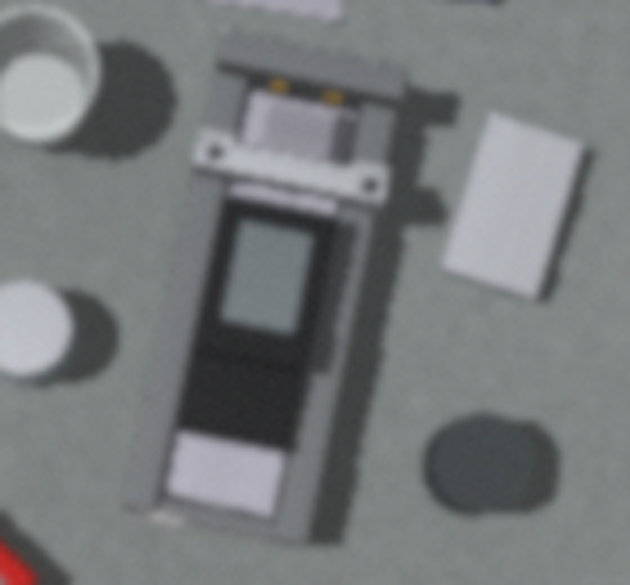

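The crop confirms the choice: a black pack with a grey panel and a ribbed ledge, inside the dock. The heights are 62, 48, 37 and 68 mm, and the fitted outline is 96 x 246 mm; all of these match the description. Next I locate the pack in the dock frame and move above the ledge.

```bash
cat >> h.py <<'E'
YAW=np.radians(76.571-90); C,S=np.cos(YAW),np.sin(YAW); R=np.array([[C,-S],[S,C]])
O=np.array([.58911,-.05512])+R@[.0045,0]
def w(x,y,z): return [*(O+R@np.array([x,y])),z]
def todock(P): return np.c_[(P[...,:2].reshape(-1,2)-O)@R,P[...,2].ravel()]
def report(W):
    D=todock(W)*1000; x,y,z=D.T
    def box(n,m):
        q=D[m]; print(n,m.sum(),"x",np.percentile(q[:,0],[1,50,99]).round(1),"y",np.percentile(q[:,1],[1,50,99]).round(1),"z",np.median(q[:,2]).round(1))
    i=abs(y)<34
    box("block",i&(x>-100)&(x<43)&(z>55)&(z<70)); box("ledge",i&(abs(y)<22)&(x>-120)&(x<0)&(z>43)&(z<54))
    box("bridge",i&(x>40)&(x<75)&(z>64)&(z<75)); box("endwall",(abs(y)<50)&(x>90)&(x<130)&(z>55)&(z<65))
    box("rails+",(y>25)&(y<55)&(x>-120)&(x<30)&(z>33)&(z<42)); box("rails-",(y<-25)&(y>-55)&(x>-120)&(x<30)&(z>33)&(z<42))
E
python3 - <<'E'
from h import *
from plant import *
z=np.load("pics/top0.npz"); report(cloud(z["d"],z["intrinsics"],z["world_from_camera"]))
p=w(-.075,0,.25)
for yaw in(YAW,YAW+np.pi): print(yaw,inverse_kinematics(p,[np.pi,0,yaw]))
yaw=YAW+np.pi
gripper_to(0.0,20)
movep(p,[np.pi,0,yaw])
s=observe(); c=get_calibration("wrist"); pic,d=get_image("wrist")
print(s["time_s"],s["eef_pos"],p,s["q"],s["ft_force"])
report(cloud(d,c["intrinsics"],c["world_from_camera"])); cv2.imwrite("pics/wrist1.png",pic[...,::-1])
E
```

```text
block 887 x [-43.1  -4.7  35.2] y [-26.5   0.8  28. ] z 61.8
ledge 351 x [-83.3 -63.3 -43.5] y [-21.6  -0.1  21.3] z 48.1
bridge 195 x [45.3 52.3 59.3] y [-32.5   0.2  32.9] z 68.0
endwall 332 x [100.  108.8 117.8] y [-46.4   0.2  46.7] z 59.7
rails+ 506 x [-118.6  -45.8   28.2] y [30.2 39.  47.8] z 36.8
rails- 506 x [-118.8  -45.6   27.7] y [-47.8 -38.8 -30. ] z 36.9
-0.23438026525031855 [-2.25455704e-01 -4.00139865e-02  1.76983598e+00 -4.44089210e-16
  1.41177066e+00  1.57972089e+00]
2.9072123883394747 [-0.2254557  -0.04001399  1.76983598  0.          1.41177066 -1.56187177]
3.3417 [ 0.52062908 -0.03803548  0.24998293] [np.float64(0.5205375788903944), np.float64(-0.0387470630866994), 0.25] [-2.24205372e-01 -3.98976661e-02  1.76975532e+00  2.08835543e-04
  1.41177701e+00 -1.56164588e+00] [-0.02286649  0.02128672 -0.16540276]
block 2893 x [-42.4 -14.4  24.5] y [-26.8   0.2  27.9] z 61.9
ledge 1679 x [-82.4 -62.8 -42.2] y [-21.7   0.1  21.7] z 47.9Traceback (most recent call last):
  File "<stdin>", line 11, in <module>
  File "h.py", line 16, in report
    box("bridge",i&(x>40)&(x<75
[... 281 characters left out ...]
ian(q[:,2]).round(1))
                                ~~~~~~~~~~~~~^^^^^^^^^^^^^^^^^^
    return _quantile_unchecked(
        a, q, axis, out, overwrite_input, method, keepdims, weights)
    return _ureduce(a,
                    func=_quantile_ureduce_func,
    ...<5 lines>...
                    overwrite_input=overwrite_input,
                    method=method)
    r = func(a, **kwargs)
    result = _quantile(arr,
                       quantiles=q,
    ...<2 lines>...
                       out=out,
                       weights=wgt)
    slices_having_nans = np.isnan(arr[-1, ...])
                                  ~~~^^^^^^^^^
IndexError: index -1 is out of bounds for axis 0 with size 0
```

The top and wrist measurements agree to about 1 mm: step at dock x ≈ -43 mm, front ≈ 36 mm, ledge z = 48 mm. I'll press now.

```bash
python3 - <<'E'
from h import *
from plant import *
r=[np.pi,0,YAW+np.pi]
def st(n):
    s=observe(); f=s["ft_force"]; print(n,round(s["time_s"],2),(todock(s["eef_pos"])*1000).round(1),"F dock",(f[:2]@R).round(1),f[2].round(1))
move_l(w(-.059,0,.07),.15,rotation=r); st("above")
print(move_l(w(-.059,0,.042),.03,max_force=3)); st("touch")
for z in(.042,.0385):
    print(move_l(w(-.059,0,z),.03,max_force=25)); hold(.15); st("press")
c=get_calibration("top"); pic,d=get_image("top"); cv2.imwrite("pics/top1.png",cv2.resize(pic[160:290,290:430,::-1],None,fx=4.5,fy=4.5)); 
x,y,z=(todock(cloud(d,c["intrinsics"],c["world_from_camera"]))*1000).T
m=(abs(y)<20)&(x>-20)&(x<30)&(z>45)&(z<70); print("block top z",np.median(z[m]))
E
```

```text
above 4.75 [[-58.2   0.   71. ]] F dock [-0.2 -0.9] -0.5
True
touch 5.48 [[-59.4  -0.   46.5]] F dock [-0.5 -0.3] 4.9
False
press 5.93 [[-58.4   0.   43. ]] F dock [-3.  -0.7] 9.2
False
press 6.35 [[-57.9   0.1  40. ]] F dock [-3.  -0.2] 11.2
block top z nan
  return _methods._mean(a, axis=axis, dtype=dtype,
  ret = ret.dtype.type(ret / rcount)
```

At 11.2 N with the tip at z = 40 mm, the floor is about 8 mm down, as specified. Now I push along the track in steps.

```bash
python3 - <<'E'
from h import *
from plant import *
def st(n):
    s=observe(); f=s["ft_force"]; print(n,round(s["time_s"],2),(todock(s["eef_pos"])*1000).round(1),"F dock",(f[:2]@R).round(1),f[2].round(1))
move_l(w(-.058,0,.0375),.03)
for x in(-.05,-.04,-.03,-.02,-.01,0,.005):
    h=move_l(w(x,0,.0375),.03,max_force=25); st((x,h))
    if h: break
E
```

```text
(-0.05, False) 7.07 [[-48.6   0.1  39.2]] F dock [-2.4 -0.1] 12.5
(-0.04, False) 7.55 [[-38.6   0.1  39.3]] F dock [-2.4  0.4] 12.6
(-0.03, False) 8.03 [[-28.6   0.1  39.3]] F dock [-2.4 -0.5] 12.5
(-0.02, False) 8.52 [[-19.4   0.1  38.8]] F dock [-2.9 -0.6] 11.1
(-0.01, False) 9.0 [[-10.5   0.1  38.1]] F dock [-4.6 -0.4] 9.9
(0, False) 9.48 [[-0.5  0.1 38.2]] F dock [-5.   0.1] 9.2
(0.005, False) 9.8 [[ 4.6  0.1 38.1]] F dock [-4.9  0.5] 9.3
```

```bash
python3 - <<'E'
from h import *
from plant import *
def st(n):
    s=observe(); f=s["ft_force"]; print(n,round(s["time_s"],2),(todock(s["eef_pos"])*1000).round(1),"F dock",(f[:2]@R).round(1),f[2].round(1))
for x in np.arange(.007,.019,.002):
    h=move_l(w(x,0,.0375),.02,max_force=10); hold(.1); st((round(x,3),h))
    if h or (observe()["ft_force"][:2]@R)[0]<-14: break
E
```

```text
(np.float64(0.007), False) 10.15 [[ 6.6  0.1 38.2]] F dock [-5.1 -0.4] 9.5
(np.float64(0.009), False) 10.5 [[ 8.6  0.1 38.2]] F dock [-5.4  0.2] 9.9
(np.float64(0.011), False) 10.85 [[ 9.9  0.2 38. ]] F dock [-7.8  0.1] 9.6
(np.float64(0.013), False) 11.2 [[10.   0.3 37.5]] F dock [-12.6   0.4] 13.1
(np.float64(0.015), False) 11.55 [[10.   0.3 36.9]] F dock [-18.3   0.2] 16.0
```

The tip stopped hard at x = 10 mm, where the step-to-wall geometry predicts 9 mm. I'll ease off the push, rise and take a look.

```bash
python3 - <<'E'
from h import *
from plant import *
def st(n):
    s=observe(); f=s["ft_force"]; print(n,round(s["time_s"],2),(todock(s["eef_pos"])*1000).round(1),"F dock",(f[:2]@R).round(1),f[2].round(1))
move_l(w(.0115,0,.0385),.02); st("ease")
move_l(w(.0095,0,.046),.03); st("rise")
move_l(w(.003,0,.062),.05); st("free")
move_l(w(-.04,0,.2),.15); movep(w(-.1,.12,.3),[np.pi,0,YAW+np.pi]); st("clear")
c=get_calibration("top"); pic,d=get_image("top"); cv2.imwrite("pics/top2.png",cv2.resize(pic[160:290,290:430,::-1],None,fx=4.5,fy=4.5))
W=cloud(d,c["intrinsics"],c["world_from_camera"])
x,y,z=(todock(W)*1000).T
m=(abs(y)<24)&(x>-5)&(x<43)&(z>50)&(z<66); print("block",np.percentile(x[m],[1,99]),np.percentile(y[m],[1,50,99]),np.median(z[m]))
m=(abs(y)<22)&(x>-60)&(x<40)&(z>36)&(z<46); print("ledge",np.percentile(x[m],[1,50,99]),np.median(z[m]))
m=(abs(y)<12)&(x>62)&(x<99)
for a in range(62,100,5):
    k=m&(x>=a)&(x<a+5); print(a,np.median(z[k]).round(1),end=" ")
E
```

```text
ease 11.88 [[10.   0.3 38.5]] F dock [-6.3  1.1] 7.6
rise 12.29 [[ 9.5 -0.1 45.9]] F dock [-0.   0.4] -0.6
free 12.78 [[ 3.3  0.  62.6]] F dock [-0.1  0.1] -0.3
clear 14.61 [[-100.1  119.4  298.5]] F dock [-0.7  0. ] -0.4
block [20.70927611 42.8842753 ] [-23.2946169   -0.49714355  23.41639653] 55.7386342737296
ledge [-19.08414007   0.5297399   21.02498347] 41.87935229914164
62 61.0 67 60.4 72 60.3 77 60.8 82 59.1 87 59.4 92 61.2 97 56.1
```

View pics/top2.png

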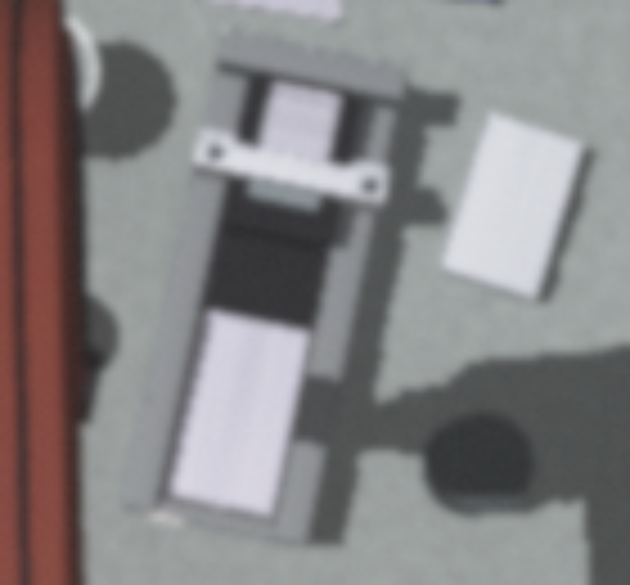

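The picture shows the pack under the bridge and up against the end wall, with the leaf lying on its top at about (300,120). The ledge spans dock x -19 to 21 mm (it should be -20 to 20), and its top is at 42 mm, so the floor is 6 mm down. I'm handing in.

```bash
python3 -c "
from plant import *
hold(.3); print(job_done())"
```

```text
the job is handed in; nothing more can be done
None
```

I docked the pack and handed the job in: measured from the top camera, it sits home against the end wall within about 1 mm, held under the bridge with the floor about 6 mm down and the leaf spring raised on its top, and the arm is clear; no verdict came back.

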